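Hold the sprung disc-case rack open at its mark

TASK

A red disc case has been left sticking out of the front of the desk rack: first push it straight in until it meets the stop at the back. Then pull the rack's spring-loaded bookend, the one with the upright wooden grip, away from the cases until its white pointer is level with the orange mark, and finish while still holding the bookend at the mark, because it springs back if let go and the next case is about to be slotted in. Leave the mug, the mouse and the blue case lying on the desk where they are.

Things in the scene. Friction and masses are not known exactly. Their poses are not given: they have to be found in the camera images.
- rack: Wooden rack fixed to the desk, base 20 mm high. Origin on the desk; rack x points from the case spines to the back of the rack, rack y along the row to the side where the bookend opens, z up. The base covers x -80 to 80, y -125 to 220 mm; fixed end wall (130 mm high) at the -y end. Six cases stand side by side at 18 mm pitch, centres y -9 to -99 mm, spines at x = -70 mm; only the red one moves.
- red_case (a joint): How far the red case sticks out towards rack -x, in m: 0 = home at its hard back stop, spine in line with the others; starts at 0.02 to 0.045. It slides straight along rack x with about 2.5 N of friction, stays where left, cannot tip. Its place in the row differs every time.
- spine (a point): Middle of the red case's spine, its front face towards rack -x, 82 mm above the desk; moves with the case. All cases: 140 mm deep (x), 15 mm thick (y), 125 mm high, standing on the base, tops 145 mm above the desk. A pusher wider than the case also meets the neighbours' spines just when the case is home.
- bookend (a joint): How far the dark steel sprung bookend is pulled out along rack +y, in m: 0 = at rest by the cases, end of travel 0.115. The spring pulls it back to 0 with about 5 N at rest and 9 to 10 N at 0.1. The mark lies at 0.05 to 0.10. Its upright plate is 110 mm (x) by 6 mm (y), top 141 mm above the desk, its face at rack y = 0 at rest; its foot reaches 95 mm to +y.
- grip_top (a point): Middle of the top of the upright wooden grip on the bookend's foot, 140 mm above the desk; moves with the bookend, axes as the rack's. The grip is 30 mm (rack x) by 24 mm (rack y) and 110 mm high. 44 mm are free between it and the steel plate. Grasp it 20 to 30 mm below this point, closing along rack y (24 mm wide) or rack x (30 mm wide).
- pointer (a point): White pointer line (4 mm wide) on the back (+x of the rack) edge of the bookend's foot; moves with the bookend. It has the same rack y as the middle of the grip.
- mark (a point): Orange mark, a clip 6 mm wide (rack y) on the back (+x) edge of the rack's base; axes as the rack's. Fixed during the episode, but its place along the rack differs every time. The bookend is at the mark when pointer and mark have the same rack y, to within 5 mm.
- mug: Blue ceramic mug, 80 mm across, 90 mm high, loose bystander. Origin: centre of its underside.
- desk_case: Blue disc case lying flat, 140 by 125 by 15 mm, loose bystander. Origin: centre of its underside.
- mouse: Black and grey computer mouse, 105 by 60 by 32 mm, loose bystander beyond the bookend's end of the rack. Origin: centre of its underside.

How it is judged:
By the outcome, as a careful person would: the job done as asked, in the order asked, and still so for the second after the job is handed in, while the arm keeps its last pose, push and grip.
It also fails if it takes over 42 s, if anything falls off the work surface, if the arm or the gripper's body presses on something with over 40 N, if the wrist force passes 120 N, or if a joint passes its speed limit or range.

ROBOT

A 6-joint arm with a two-finger parallel gripper is mounted at the origin on the work surface. World frame = base frame: x ahead of the robot, y to its left, z up, the work surface at z = 0. Lengths are in m, angles in rad, forces in N, time in s.
With the tool pointing down it reaches from about 0.3 to 0.875 m from the base axis. Payload 6.4 kg.
Tool frame: the origin (TCP) lies between the finger pads; the fingertips stand tip_extent ahead of it and the grasp point (between the pads) lies 5 mm behind it (tip_extent is the distance from the TCP to the fingertips, in m); z points along the fingers, y is the direction in which the jaws open and shut (so a half turn about z gives the same grasp; the last joint's range is limited). The gripper opens to 85 mm and grips with 20 to 120 N. Pads are 22 mm wide; open, the fingers measure 114 mm over their backs; the gripper's body (76 mm by 85 mm) begins 54 mm behind the grasp point. The pads swing forward as they close: fully open they stand 13 mm farther back than shut.
Start: joints at [-1.343, 0.181, 1.607, -0, 1.354, -0.206], TCP at [0.242, -0.522, 0.245] pointing down, gripper open.
Joint ranges: [-2.99, 2.99], [-0.89, 2.07], [0.3, 2.58], [-1.14, 4.28], [0, 2.63], [-3.12, 3.12]. Speed limits (rad/s): [2.57, 2.57, 3.01, 3.14, 3.14, 3.14].

INTERFACE

Orientations are given as a unit quaternion [w, x, y, z].
In Python, from bench import * gives the robot as it stands.
- The arm moves only by the shell command python3 -m jog 'ROWS'. ROWS is JSON, a list of rows, each a list of 3 entries, a list of its own where there are three numbers: the shift along the tool's x, y, z in mm, then the turn, a rotation vector about the tool's x, y, z in rad, then the opening, from 0 (shut) to 1 (fully open). A call has 1 to 20 rows; each row is the pose to reach, as a shift and turn from the pose measured when the call began, along the tool's axes at that moment; what a row does not reach only later rows make up. A row lasts 1/12 s, in which the tool goes at most 41.7 mm and 7.16 degrees, less where a joint would pass 70% of its speed; a pose out of reach is approached as far as the arm can. A call with a gripper value outside its range is refused whole. The fingers move at their own pace and stop on an object; the grip force is fixed at half the most. Time passes only in rows, so rows that repeat a pose let the fingers close. It gives the time, the measured TCP pose, the force and the opening at its end, in the units of the state.
- get_obs(): the state, without advancing time (a new reading comes with each control period).
- camera(name): name is "side" or "top"; returns (picture, depth): 384x512x3 uint8, red, green, blue; 384x512 float32, m along the optical axis (not along the pixel's ray), 0 where there is no reading.
- get_calibration(name): a dict with "fx", "fy", "cx", "cy" (pixels), "world_from_camera" (4x4, takes a point from camera to world coordinates). Camera axes: x right, y down, z forward; pixel columns grow to the right and rows downward; lengths in m; the calibration is good to about 2 mm. A picture is of the moment at which its call begins. get_calibration takes no time and is no camera call.
- hand_in(): hands the job in, once; it reports no verdict.
The state is a dict: "time_s": time; "q": joint angles; "dq": joint speeds; "joint_efforts": joint torques, N m; "eef_pos": TCP position; "eef_rot": TCP orientation; "wrist_force": force on the tool from outside, world axes, zero at the start; "torque": the same for the moment, N m; "opening": opening from 0.0 (shut) to 1.0 (fully open).
Only numpy, scipy, OpenCV 4.12 (cv2) and the standard library are available. Lean on these libraries where they do the work, as an engineer would, in place of code of your own. Each camera call takes 0.05 s, during which the arm holds its last target.

## Working session

There is one attempt and no reset: what is moved stays moved. The work goes in short steps, Python scripts to look and compute and a shell command to move; the robot and the scene stay as the last step left them, time stands still between calls to the robot, and variables do not carry over. Pictures are saved under pics/ and viewed, and the job is handed in when it is done.

```bash
mkdir -p pics; python3 - <<'E'
from bench import *
import cv2,numpy as np
for n in("side","top"):
    p,d=camera(n); cv2.imwrite(f"pics/{n}0.png",p[:,:,::-1]); np.savez(f"{n}0.npz",p=p,d=d)
    print(n,get_calibration(n))
print(get_obs())
E
```

```text
side {'fx': 479.7395015191499, 'fy': 479.7395015191499, 'cx': 256.2843909015222, 'cy': 192.1163231324051, 'world_from_camera': array([[-0.95229116, -0.21330744,  0.21826927,  0.18645916],
       [-0.30502367,  0.64154244, -0.70383511,  1.00256338],
       [ 0.01010426, -0.73683325, -0.67599902,  1.02938744],
       [ 0.        ,  0.        ,  0.        ,  1.        ]])}
top {'fx': 455.5626641929778, 'fy': 455.5626641929778, 'cx': 256.8521169246483, 'cy': 192.09391898018723, 'world_from_camera': array([[-2.91511879e-02, -9.84190894e-01,  1.74695426e-01,
         2.63809613e-01],
       [-9.99574951e-01,  2.87644969e-02, -4.74563839e-03,
         3.47166204e-02],
       [-3.54411965e-04, -1.74759513e-01, -9.84611084e-01,
         1.48786288e+00],
       [ 0.00000000e+00,  0.00000000e+00,  0.00000000e+00,
         1.00000000e+00]])}
{'time_s': 0.1, 'q': array([-1.34327664e+00,  1.81461300e-01,  1.60793427e+00,  7.99372460e-06,
        1.35376656e+00, -2.06335034e-01]), 'dq': array([-0.00100119, -0.00136982, -0.0028754 ,  0.00063831,  0.00124248,
       -0.00037861]), 'joint_efforts': array([ 5.44780255e-05, -4.45882237e+01, -3.52239203e+01, -2.89629133e-04,
        4.09232540e-03, -7.43180152e-06]), 'eef_pos': array([ 0.24160359, -0.52125316,  0.24446458]), 'eef_rot': array([-7.84738192e-04,  9.76563268e-01,  2.15229105e-01, -4.40986862e-06]), 'wrist_force': array([ 0.83373102,  0.50099436, -0.58952545]), 'torque': array([-0.06620316, -0.00252955,  0.02190156]), 'opening': 0.9995124011712886}
```

```bash
ls
```

```text
pics
side0.npz
top0.npz
```

View pics/side0.png

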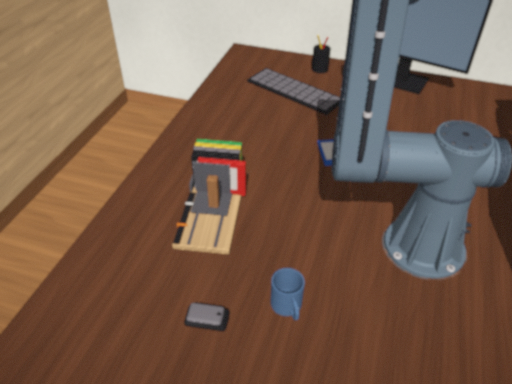

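View pics/top0.png

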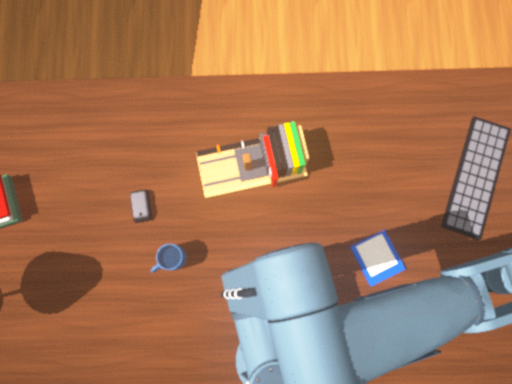

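```bash
python3 - <<'E'
import cv2,numpy as np
a=cv2.imread("pics/top0.png")[105:210,185:325]; cv2.imwrite("pics/topc.png",cv2.resize(a,None,fx=5.5,fy=5.5,interpolation=2))
a=cv2.imread("pics/side0.png")[130:260,165:260]; cv2.imwrite("pics/sidec.png",cv2.resize(a,None,fx=4.6,fy=4.6,interpolation=2))
E
```

```text
(no output)
```

View pics/topc.png

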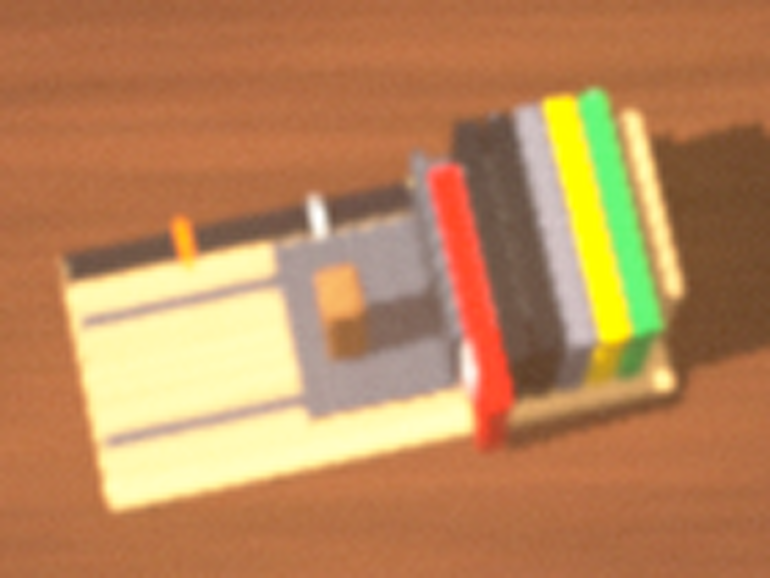

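View pics/sidec.png

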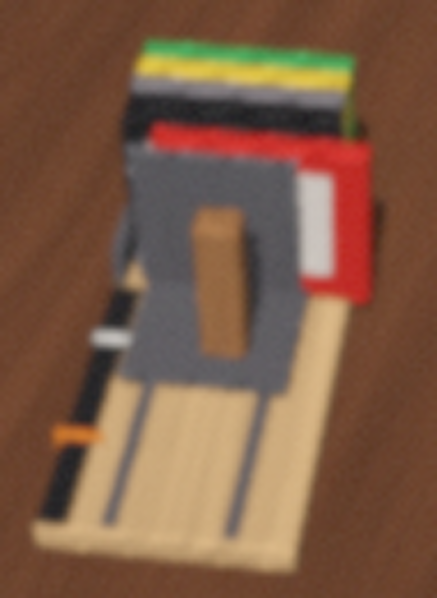

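```bash
cat > h.py <<'E'
import numpy as np, cv2
from bench import *
def ray(cal,u,v,z):
    T=cal["world_from_camera"]; d=T[:3,:3]@np.array([(u-cal["cx"])/cal["fx"],(v-cal["cy"])/cal["fy"],1]); o=T[:3,3]
    return o+d*(z-o[2])/d[2]
def proj(cal,P):
    T=cal["world_from_camera"]; p=T[:3,:3].T@(np.asarray(P)-T[:3,3]); return np.array([p[0]/p[2]*cal["fx"]+cal["cx"],p[1]/p[2]*cal["fy"]+cal["cy"]])
E
python3 - <<'E'
from h import *
from scipy.optimize import least_squares
ct,cs=get_calibration("top"),get_calibration("side")
tc=lambda x,y:(185+x/5.5-.4,105+y/5.5-.4)
sc=lambda x,y:(165+x/4.6-.4,130+y/4.6-.4)
# (cal,pixel,rack xyz)
M=[(ct,tc(110,508),(-80,220,20)),(ct,tc(68,280),(80,220,20)),(ct,tc(676,380),(-80,-125,20)),
(cs,sc(40,525),(80,220,20)),(cs,sc(298,550),(-80,220,20)),
(ct,tc(660,332),(-70,-106.5,145)),(ct,tc(608,90),(70,-106.5,145))]
def f(p,full=0):
    c,s=np.cos(p[2]),np.sin(p[2]);r=[]
    for cal,px,q in M:
        q=np.array(q)/1000; r.append(proj(cal,[p[0]+c*q[0]-s*q[1],p[1]+s*q[0]+c*q[1],q[2]])-px)
    return np.concatenate(r)
s=least_squares(f,[.6,0,.1],loss="soft_l1");p=s.x;print(p,f(p).reshape(-1,2).round(1))
def inv(P):
    d=P[:2]-p[:2];c,s_=np.cos(p[2]),np.sin(p[2]);return np.array([c*d[0]+s_*d[1],-s_*d[0]+c*d[1],P[2]])*1000
for n,P in dict(mark_t=ray(ct,*tc(184,240),.02),mark_s=ray(cs,*sc(77,435),.02),ptr_t=ray(ct,*tc(318,215),.022),ptr_s=ray(cs,*sc(111,339),.022),grip_t=ray(ct,*tc(335,280),.14),grip_s=ray(cs,*sc(218,214),.14),red_t=ray(ct,*tc(496,402),.145),red_s=ray(cs,*sc(372,152),.145),redback=ray(ct,*tc(445,167),.145),mug=ray(ct,170,257,.09),mouse=ray(ct,140,206,.02)).items(): print(n,P.round(4),inv(P).round(1))
D=np.load("top0.npz")["d"]
for n,(x,y) in dict(red=(475,300),grip=(335,280),base=(200,400)).items():
    u,v=map(lambda a:int(round(a)),tc(x,y));z=D[v,u];T=ct["world_from_camera"]
    P=T[:3,:3]@np.array([(u-ct["cx"])/ct["fx"]*z,(v-ct["cy"])/ct["fy"]*z,z])+T[:3,3];print(n,P,inv(P))
E
```

```text
[ 0.63133854 -0.0038405   0.19286848] [[ 0.6  0.7]
 [-1.4 -4.1]
 [ 0.3  1.2]
 [-0.5  0.1]
 [ 0.3  0.2]
 [ 1.  -0.6]
 [-0.4  0.2]]
mark_t [0.6763 0.1524 0.02  ] [ 74.  144.8  20. ]
mark_s [0.6764 0.1508 0.02  ] [ 73.9 143.1  20. ]
ptr_t [0.689  0.0709 0.022 ] [70.9 62.3 22. ]
ptr_s [0.6903 0.0657 0.022 ] [71.2 57.  22. ]
grip_t [0.6172 0.0595 0.14  ] [ -1.8  64.9 140. ]
grip_s [0.6136 0.0522 0.14  ] [ -6.7  58.4 140. ]
red_t [ 0.5445 -0.027   0.145 ] [-89.7  -6.1 145. ]
red_s [ 0.5409 -0.0296  0.145 ] [-93.7  -7.9 145. ]
redback [ 0.6789 -0.0034  0.145 ] [ 46.7  -8.7 145. ]
mug [0.3192 0.2977 0.09  ] [-248.5  355.8   90. ]
mouse [0.4894 0.4092 0.02  ] [-60.1 432.6  20. ]
red [ 0.60345204 -0.01773211  0.14205448] [-30.03211796  -8.28889412 142.0544766 ]
grip [0.61610987 0.05805798 0.13804895] [ -3.08191107  63.66974328 138.04895119]
base [0.5775849  0.14394967 0.02257854] [-24.42928122 155.35314029  22.5785395 ]
```

```bash
cat >> h.py <<'E'
from scipy.spatial.transform import Rotation as R
def tool():
    o=get_obs();q=o["eef_rot"];return np.array(o["eef_pos"]),R.from_quat([q[1],q[2],q[3],q[0]]),o
def rackR(p):
    c,s=np.cos(p[2]),np.sin(p[2]); return np.array([[c,-s,0],[s,c,0],[0,0,1]])
def goto(p,xr,yr,z):
    """mm shift & rotvec in tool axes to put TCP at rack x,y (mm), z (mm), tool x along rack x, tool z down"""
    P,Rt,o=tool();W=rackR(p)@np.array([xr,yr,0])/1000+[p[0],p[1],0];W[2]=z/1000
    Rd=R.from_matrix(rackR(p)@np.diag([1,-1,-1]))
    print("shift",(Rt.inv().apply(W-P)*1000).round(1),"turn",(Rt.inv()*Rd).as_rotvec().round(3),"cur rack",(rackR(p).T@(P-[p[0],p[1],0])*1000).round(1),"F",(rackR(p).T@o["wrist_force"]).round(1),"t",o["time_s"],"op",round(o["opening"],3))
E
python3 - <<'E'
from h import *
import bench
print([n for n in dir(bench) if n[0]!='_'], getattr(bench,'tip_extent',None))
from scipy.optimize import least_squares
ct,cs=get_calibration("top"),get_calibration("side")
tc=lambda x,y:(185+x/5.5-.4,105+y/5.5-.4)
sc=lambda x,y:(165+x/4.6-.4,130+y/4.6-.4)
M=[(ct,tc(110,508),(-80,220,20)),(ct,tc(65,258),(80,220,20)),(ct,tc(676,380),(-80,-125,20)),
(cs,sc(40,525),(80,220,20)),(cs,sc(298,550),(-80,220,20)),
(ct,tc(660,332),(-70,-106.5,145)),(ct,tc(608,90),(70,-106.5,145)),(ct,tc(335,280),(0,62,140)),(cs,sc(218,214),(0,62,140))]
def f(p,full=0):
    r=[]
    for cal,px,q in M:
        r.append(proj(cal,rackR(p)@(np.array(q)/1000)+[p[0],p[1],0])-px)
    return np.concatenate(r)
p=least_squares(f,[.6,0,.1],loss="soft_l1").x;print(p,f(p).reshape(-1,2).round(1));np.save("p.npy",p)
def inv(P): return rackR(p).T@(P-[p[0],p[1],0])*1000
for n,P in dict(mark_t=ray(ct,*tc(184,240),.02),mark_s=ray(cs,*sc(77,435),.02),ptr_t=ray(ct,*tc(318,215),.022),ptr_s=ray(cs,*sc(111,339),.022),grip_t=ray(ct,*tc(335,280),.14),grip_s=ray(cs,*sc(218,214),.14),red_t=ray(ct,*tc(496,402),.145),red_s=ray(cs,*sc(372,152),.145),).items(): print(n,P.round(4),inv(P).round(1))
goto(p,-150,-9,245)
E
```

```text
['MotionError', 'camera', 'get_calibration', 'get_obs', 'hand_in', 'tip_extent'] 0.014
[ 0.63066918 -0.00387596  0.1898027 ] [[ 0.5  0.7]
 [-0.8 -0.2]
 [ 0.3  1.6]
 [-0.5  0.1]
 [ 0.3  0.3]
 [ 1.  -0.3]
 [-0.3  0.5]
 [ 0.8 -0.6]
 [-2.4  0.6]]
mark_t [0.6763 0.1524 0.02  ] [ 74.3 144.9  20. ]
mark_s [0.6764 0.1508 0.02  ] [ 74.1 143.2  20. ]
ptr_t [0.689  0.0709 0.022 ] [71.4 62.5 22. ]
ptr_s [0.6903 0.0657 0.022 ] [71.7 57.1 22. ]
grip_t [0.6172 0.0595 0.14  ] [ -1.3  64.8 140. ]
grip_s [0.6136 0.0522 0.14  ] [ -6.2  58.3 140. ]
red_t [ 0.5445 -0.027   0.145 ] [-89.   -6.5 145. ]
red_s [ 0.5409 -0.0296  0.145 ] [-93.   -8.3 145. ]
shift [ 4.228e+02 -3.334e+02  1.000e-01] turn [-0.002 -0.     0.244] cur rack [-479.7 -434.7  244.5] F [ 0.9  0.3 -0.6] t 0.1 op 1.0
```

```bash
python3 -m jog '[[[40,-31,0],[0,0,0.05],0],[[80,-62,0],[0,0,0.1],0],[[110,-87,0],[0,0,0.15],0],[[140,-110,0],[0,0,0.2],0],[[170,-134,0],[0,0,0.244],0],[[200,-158,0],[0,0,0.244],0],[[230,-181,0],[0,0,0.244],0],[[260,-205,0],[0,0,0.244],0],[[290,-229,0],[0,0,0.244],0],[[320,-252,0],[0,0,0.244],0],[[350,-276,0],[0,0,0.244],0],[[380,-300,0],[0,0,0.244],0],[[405,-319,0],[0,0,0.244],0],[[423,-333,0],[0,0,0.244],0],[[423,-333,0],[0,0,0.244],0],[[423,-333,0],[0,0,0.244],0]]'
python3 -c "
from h import *
p=np.load('p.npy');goto(p,-125,-9,105)"
```

```text
time_s: 1.43
eef_pos: [0.4853, -0.0403, 0.2447]
eef_rot: [-0.001, 0.995, 0.096, -0.001]
wrist_force: [-0.7, -0.9, 0.1]
opening: 0.001
shift [ 24.8   0.9 139.6] turn [-0.002  0.001  0.003] cur rack [-149.6   -8.4  244.7] F [-0.9 -0.8  0.1] t 1.4333 op 0.001
```

```bash
python3 -m jog '[[[5,0,35],[0,0,0],0],[[10,1,70],[0,0,0],0],[[20,1,105],[0,0,0],0],[[20,1,130],[0,0,0],0],[[20,1,140],[0,0,0],0],[[20,1,140],[0,0,0],0]]'
python3 - <<'E'
from h import *
p=np.load('p.npy');goto(p,-81,-9,105)
q,d=camera("top");np.savez("top1.npz",p=q,d=d);a=q[105:230,185:325,::-1];cv2.imwrite("pics/t1.png",cv2.resize(a,None,fx=4.5,fy=4.5))
q,d=camera("side");a=q[110:260,165:325,::-1];cv2.imwrite("pics/s1.png",cv2.resize(a,None,fx=3.8,fy=3.8))
E
```

```text
time_s: 1.93
eef_pos: [0.5024, -0.0377, 0.102]
eef_rot: [-0.002, 0.995, 0.095, -0.004]
wrist_force: [-1.0, -0.4, 0.3]
opening: -0.003
shift [51.4  0.  -3.4] turn [-0.005  0.007  0.001] cur rack [-132.4   -9.   102. ] F [-1.  -0.2  0.3] t 1.9333 op -0.003
```

View pics/t1.png

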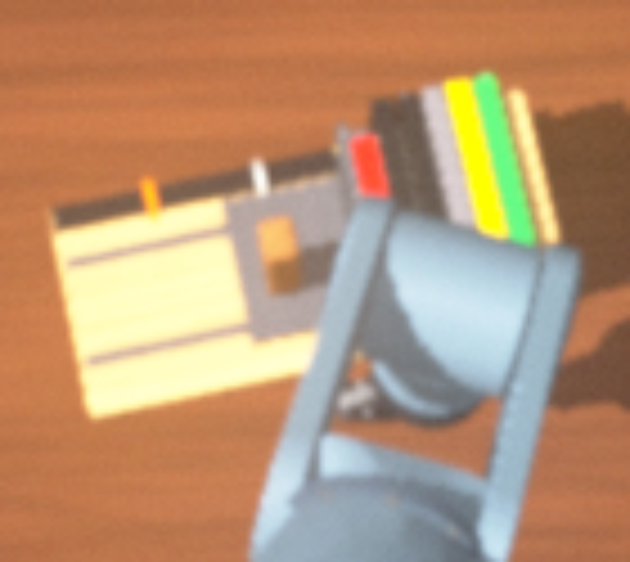

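View pics/s1.png

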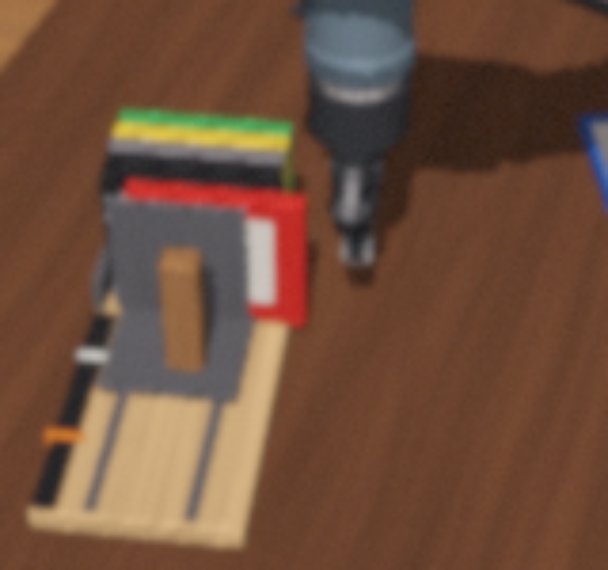

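```bash
python3 -m jog '[[[8,0,0],[0,0,0],0],[[16,0,0],[0,0,0],0],[[22,0,-2],[0,0,0],0],[[26,0,-2],[0,0,0],0],[[30,0,-2],[0,0,0],0],[[34,0,-2],[0,0,0],0],[[38,0,-2],[0,0,0],0],[[40,0,-2],[0,0,0],0]]'
python3 -c "
from h import *
p=np.load('p.npy');goto(p,-81,-9,105)"
```

```text
time_s: 2.7
eef_pos: [0.5446, -0.0303, 0.1073]
eef_rot: [-0.001, 0.995, 0.096, -0.001]
wrist_force: [-1.6, -0.1, 2.0]
opening: 0.0
shift [ 8.5 -0.7  2.3] turn [-0.002  0.001  0.002] cur rack [-89.5  -9.7 107.3] F [-1.6  0.2  2. ] t 2.7 op 0.0
```

```bash
python3 -m jog '[[[2,0,0],[0,0,0],0],[[4,0,0],[0,0,0],0],[[5,0,0],[0,0,0],0],[[5,0,0],[0,0,0],0]]'
python3 -c "
from h import *
p=np.load('p.npy');goto(p,-81,-9,105)"
```

```text
time_s: 3.03
eef_pos: [0.5496, -0.0292, 0.1071]
eef_rot: [-0.001, 0.995, 0.096, -0.001]
wrist_force: [-1.0, -0.0, -1.4]
opening: -0.005
shift [ 3.4 -0.6  2.1] turn [-0.002  0.001  0.002] cur rack [-84.4  -9.6 107.1] F [-1.   0.2 -1.4] t 3.0333 op -0.005
```

```bash
python3 -m jog '[[[1,0,0],[0,0,0],0],[[2,0,0],[0,0,0],0],[[3,0,0],[0,0,0],0],[[3,0,0],[0,0,0],0]]'
python3 -c "
from h import *
p=np.load('p.npy');goto(p,-81,-9,105)"
```

```text
time_s: 3.37
eef_pos: [0.5527, -0.0287, 0.107]
eef_rot: [-0.001, 0.995, 0.096, -0.001]
wrist_force: [-2.6, 0.1, 0.1]
opening: 0.003
shift [ 0.3 -0.6  2. ] turn [-0.002  0.001  0.002] cur rack [-81.3  -9.6 107. ] F [-2.5  0.6  0.1] t 3.3667 op 0.003
```

```bash
python3 -m jog '[[[1,0,0],[0,0,0],0],[[2,0,0],[0,0,0],0],[[3,0,0],[0,0,0],0],[[3,0,0],[0,0,0],0]]'
python3 - <<'E'
from h import *
p=np.load('p.npy');goto(p,-81,-9,105)
q,d=camera("side");a=q[110:260,165:325,::-1];cv2.imwrite("pics/s2.png",cv2.resize(a,None,fx=3.8,fy=3.8))
E
```

```text
time_s: 3.7
eef_pos: [0.5544, -0.0283, 0.1068]
eef_rot: [-0.001, 0.995, 0.096, -0.002]
wrist_force: [-8.3, -1.7, 3.3]
opening: -0.0
shift [-1.4 -0.6  1.8] turn [-0.002  0.004  0.002] cur rack [-79.5  -9.6 106.8] F [-8.5 -0.1  3.3] t 3.7 op -0.0
```

View pics/s2.png

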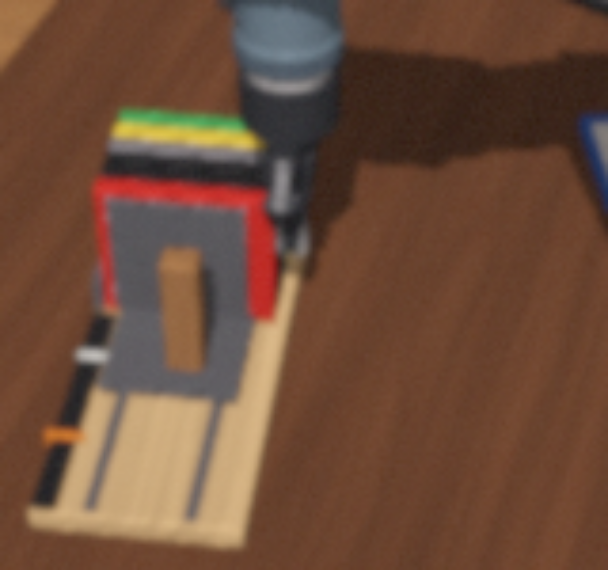

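```bash
python3 -m jog '[[[2,0,0],[0,0,0],0],[[3,0,0],[0,0,0],0],[[3,0,0],[0,0,0],0],[[3,0,0],[0,0,0],0]]'
python3 -c "
from h import *
p=np.load('p.npy');goto(p,-130,-9,105)"
```

```text
time_s: 4.08
eef_pos: [0.5542, -0.0282, 0.1059]
eef_rot: [-0.001, 0.995, 0.096, -0.006]
wrist_force: [-14.4, -4.3, 5.4]
opening: 0.001
shift [-50.3  -0.6   1.4] turn [-0.003  0.012  0.002] cur rack [-79.7  -9.5 105.9] F [-14.9  -1.5   5.4] t 4.0833 op 0.001
```

```bash
python3 -m jog '[[[-15,0,0],[0,0,0],0],[[-45,0,0],[0,0,0],0],[[-60,0,-30],[0,0,0],0.6],[[-60,0,-60],[0,0,0],0.6],[[-60,0,-100],[0,0,0],0.6],[[-60,0,-100],[0,0,0],0.6]]'
python3 - <<'E'
from h import *
p=np.load('p.npy');goto(p,-2,62,205)
q,d=camera("top");np.savez("top2.npz",p=q,d=d);a=q[105:230,185:325,::-1];cv2.imwrite("pics/t3.png",cv2.resize(a,None,fx=4.5,fy=4.5))
q,d=camera("side");np.savez("side2.npz",p=q,d=d);a=q[110:260,165:325,::-1];cv2.imwrite("pics/s3.png",cv2.resize(a,None,fx=3.8,fy=3.8))
E
```

```text
time_s: 4.58
eef_pos: [0.5012, -0.0411, 0.2148]
eef_rot: [0.002, 0.995, 0.095, 0.001]
wrist_force: [2.9, -1.1, 1.2]
opening: 0.561
shift [132.2 -74.    9.7] turn [ 0.003 -0.001  0.001] cur rack [-134.1  -12.2  214.8] F [ 2.6 -1.6  1.2] t 4.5833 op 0.561
```

View pics/t3.png

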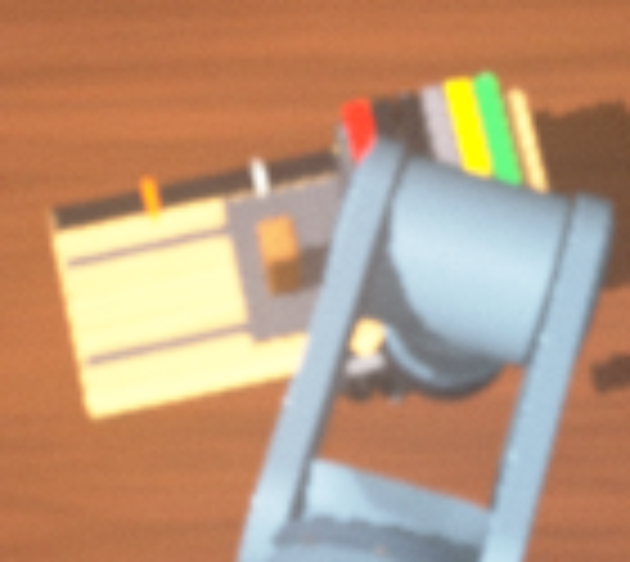

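View pics/s3.png

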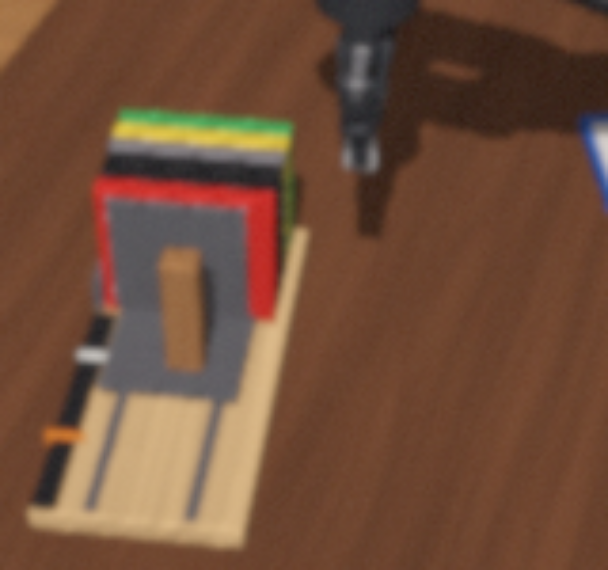

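```bash
python3 -m jog '[[[35,-18,0],[0,0,0],0.6],[[65,-37,0],[0,0,0],0.6],[[95,-55,0],[0,0,0],0.6],[[120,-68,0],[0,0,0],0.6],[[131,-74,0],[0,0,0],0.6],[[131,-74,0],[0,0,0],0.6],[[131,-74,0],[0,0,0],0.6]]'
python3 - <<'E'
from h import *
p=np.load('p.npy');goto(p,-3,62,110)
q,d=camera("side");a=q[90:260,165:325,::-1];cv2.imwrite("pics/s4.png",cv2.resize(a,None,fx=3.5,fy=3.5))
E
```

```text
time_s: 5.27
eef_pos: [0.6125, 0.0578, 0.2065]
eef_rot: [-0.0, 0.995, 0.096, -0.004]
wrist_force: [-0.6, -0.9, 1.0]
opening: 0.601
shift [ 4.   2.1 96.5] turn [-0.001  0.008  0.003] cur rack [ -6.2  64.  206.5] F [-0.8 -0.7  1. ] t 5.2667 op 0.601
```

View pics/s4.png

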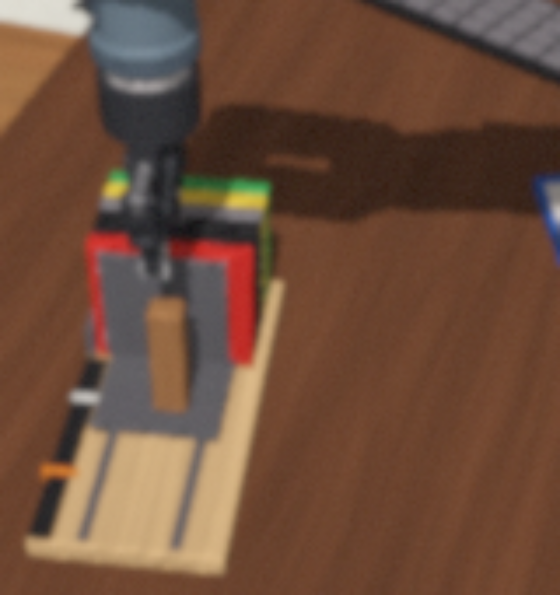

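```bash
python3 -m jog '[[[2,1,25],[0,0,0],0.6],[[4,2,45],[0,0,0],0.6],[[4,2,60],[0,0,0],0.6],[[4,2,75],[0,0,0],0.6],[[4,2,90],[0,0,0],0.6],[[4,2,96],[0,0,0],0.6],[[4,2,96],[0,0,0],0.6]]'
python3 - <<'E'
from h import *
p=np.load('p.npy');goto(p,-3,62,110)
q,d=camera("side");a=q[90:260,165:325,::-1];cv2.imwrite("pics/s5.png",cv2.resize(a,None,fx=3.5,fy=3.5))
E
```

```text
time_s: 5.9
eef_pos: [0.6136, 0.0552, 0.1089]
eef_rot: [-0.0, 0.995, 0.095, -0.006]
wrist_force: [-0.6, -0.3, -0.5]
opening: 0.597
shift [ 2.6 -0.8 -1.2] turn [-0.002  0.012  0.001] cur rack [ -5.6  61.2 108.9] F [-0.6 -0.2 -0.5] t 5.9 op 0.597
```

View pics/s5.png

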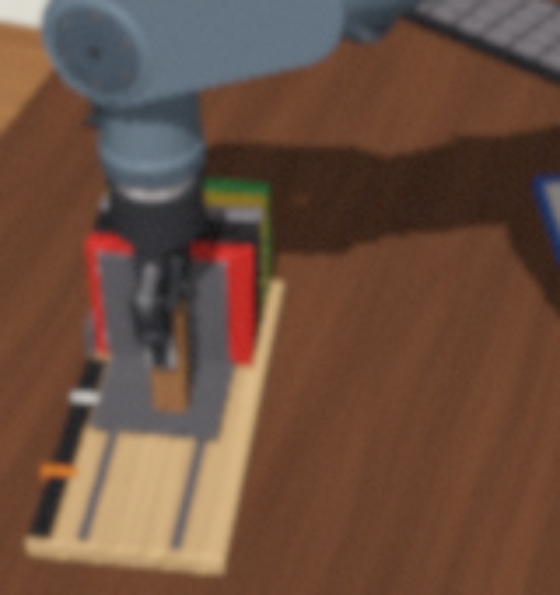

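```bash
python3 -m jog '[[[-2,0,-2],[0,0,0],0.6],[[-2,0,-2],[0,0,0],0.4],[[-2,0,-2],[0,0,0],0.2],[[-2,0,-2],[0,0,0],0],[[-2,0,-2],[0,0,0],0],[[-2,0,-2],[0,0,0],0],[[-2,0,-2],[0,0,0],0],[[-2,0,-2],[0,0,0],0]]'
python3 - <<'E'
from h import *
p=np.load('p.npy');goto(p,-7,144,110)
q,d=camera("side");a=q[90:260,165:325,::-1];cv2.imwrite("pics/s6.png",cv2.resize(a,None,fx=3.5,fy=3.5))
E
```

```text
time_s: 6.62
eef_pos: [0.6127, 0.0579, 0.1142]
eef_rot: [-0.002, 0.995, 0.096, -0.004]
wrist_force: [-5.1, 11.0, 9.4]
opening: 0.274
shift [ -0.9 -80.    4.6] turn [-0.005  0.008  0.002] cur rack [ -6.   64.  114.2] F [-2.9 11.8  9.4] t 6.6167 op 0.274
```

View pics/s6.png

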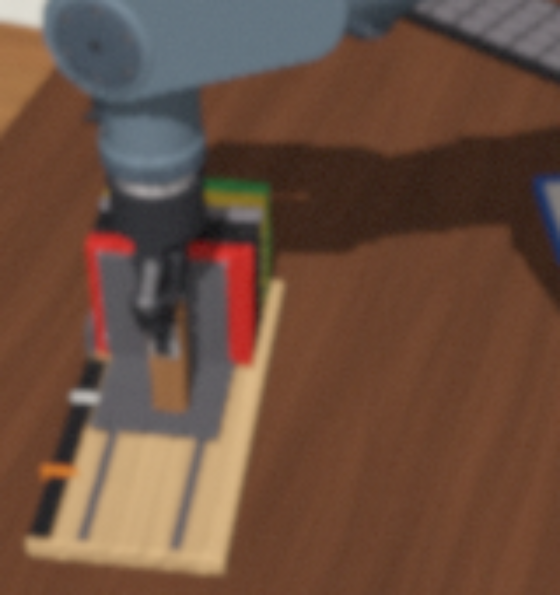

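```bash
python3 -m jog '[[[0,-5,0],[0,0,0],0],[[0,-12,0],[0,0,0],0],[[0,-20,0],[0,0,0],0],[[0,-28,0],[0,0,0],0],[[0,-36,0],[0,0,0],0],[[0,-44,0],[0,0,0],0],[[0,-52,0],[0,0,0],0],[[0,-60,0],[0,0,0],0],[[0,-66,0],[0,0,0],0],[[0,-71,0],[0,0,0],0],[[0,-75,0],[0,0,0],0],[[0,-75,0],[0,0,0],0],[[0,-75,0],[0,0,0],0]]'
python3 - <<'E'
from h import *
p=np.load('p.npy');goto(p,-7,144,110)
q,d=camera("side");np.savez("s7.npz",p=q);a=q[90:260,165:325,::-1];cv2.imwrite("pics/s7.png",cv2.resize(a,None,fx=3.5,fy=3.5))
q,d=camera("top");np.savez("t7.npz",p=q);a=q[105:230,185:325,::-1];cv2.imwrite("pics/t7.png",cv2.resize(a,None,fx=4.5,fy=4.5))
E
```

```text
time_s: 7.75
eef_pos: [0.5989, 0.13, 0.1142]
eef_rot: [-0.001, 0.995, 0.095, -0.004]
wrist_force: [3.0, -7.9, -6.1]
opening: 0.271
shift [-1.  -6.5  4.3] turn [-0.002  0.008  0.001] cur rack [ -6.  137.5 114.2] F [ 1.4 -8.3 -6.1] t 7.75 op 0.271
```

View pics/s7.png

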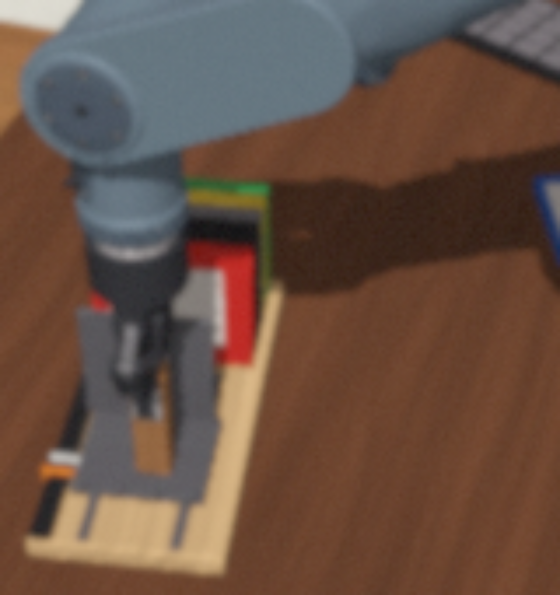

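View pics/t7.png

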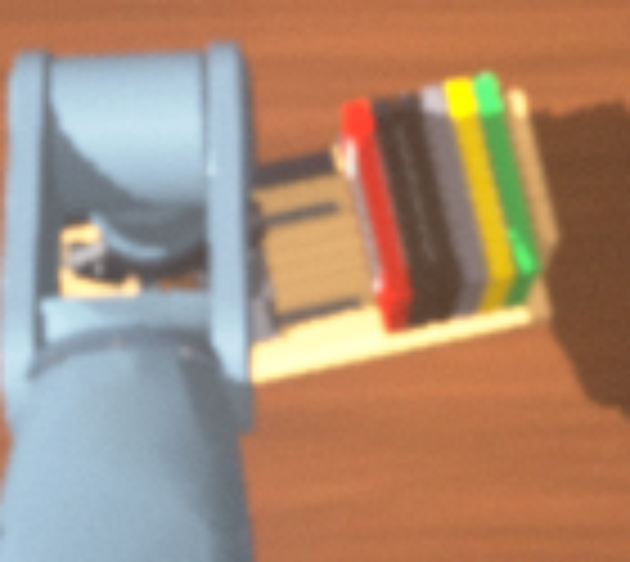

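```bash
python3 - <<'E'
from h import *
p=np.load('p.npy');C={n:get_calibration(n) for n in("top","side")}
def cen(img,box,kind):
    x0,y0,x1,y1=box;a=img[y0:y1,x0:x1].astype(float)
    w=np.clip(a[...,0]-a[...,2]-95,0,None) if kind=="o" else np.clip(a.min(2)-110,0,None)
    v,u=np.mgrid[y0:y1,x0:x1];return np.array([(u*w).sum(),(v*w).sum()])/w.sum(), int((w>0).sum())
def tri(a,b):
    A=[];B=[]
    for n,uv in(("top",a),("side",b)):
        T=C[n]["world_from_camera"];d=T[:3,:3]@np.array([(uv[0]-C[n]["cx"])/C[n]["fx"],(uv[1]-C[n]["cy"])/C[n]["fy"],1]);d/=np.linalg.norm(d)
        Q=np.eye(3)-np.outer(d,d);A.append(Q);B.append(Q@T[:3,3])
    P=np.linalg.solve(sum(A),sum(B));return rackR(p).T@(P-[p[0],p[1],0])*1000
t=np.load("top0.npz")["p"];s=np.load("side0.npz")["p"];s7=np.load("s7.npz")["p"]
mt=cen(t,(214,141,223,150),"o");ms=cen(s,(174,219,190,230),"o");wt=cen(t,(238,138,247,150),"w");ws=cen(s,(182,198,195,208),"w")
print(mt,ms,wt,ws);print("mark",tri(mt[0],ms[0]),"ptr",tri(wt[0],ws[0]))
w7=cen(s7,(177,217,190,224),"w");m7=cen(s7,(174,219,190,230),"o");print(w7,m7)
for n,im,b in(("st",s,(170,190,200,235)),("s7",s7,(170,205,200,235))):
    cv2.imwrite(f"pics/z{n}.png",cv2.resize(im[b[1]:b[3],b[0]:b[2],::-1],None,fx=13,fy=13,interpolation=0))
for h in(20,22,24,26):print(h,[(rackR(p).T@(ray(C["side"],*x[0],h/1000)-[p[0],p[1],0])*1000).round(1) for x in(ws,w7,m7)])
E
```

```text
(array([217.71248247, 145.85378682]), 66) (array([181.18167821, 224.07775212]), 43) (array([242.38042005, 145.36144986]), 51) (array([189.12077295, 203.08695652]), 31)
mark [ 77.88401634 144.18606837  22.33006246] ptr [66.02527056 64.07418589 29.37020413]
(array([183.29651594, 220.48702743]), 39) (array([180.24688797, 224.18049793]), 30)
20 [array([71.4, 54.1, 20. ]), array([ 71.9, 128. ,  20. ]), array([ 77.2, 143.7,  20. ])]
22 [array([70.7, 56.1, 22. ]), array([ 71.3, 129.9,  22. ]), array([ 76.6, 145.5,  22. ])]
24 [array([70.1, 58.1, 24. ]), array([ 70.6, 131.8,  24. ]), array([ 75.9, 147.4,  24. ])]
26 [array([69.5, 60.1, 26. ]), array([ 70. , 133.6,  26. ]), array([ 75.3, 149.2,  26. ])]
```

View pics/zst.png

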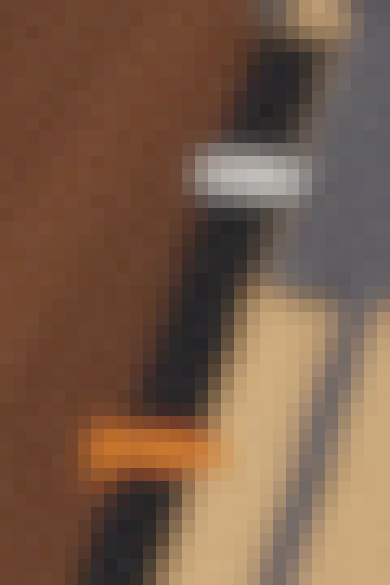

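View pics/zs7.png

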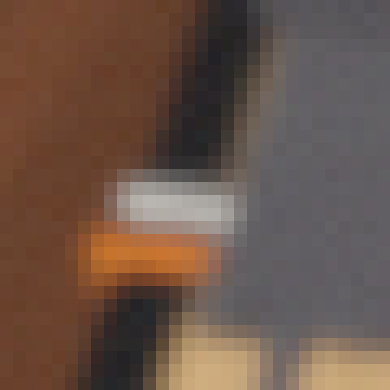

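```bash
python3 - <<'E'
from h import *
t=np.load("top0.npz")["p"];t2=np.load("top2.npz")["p"]
cv2.imwrite("pics/zt.png",cv2.resize(t[134:158,210:252,::-1],None,fx=18,fy=18,interpolation=0))
p=np.load('p.npy');c=get_calibration("top")
def rk(u,v,z):return (rackR(p).T@(ray(c,u,v,z)-[p[0],p[1],0])*1000)
for im in(t,t2):
  for r in range(139,152):
    o=im[r,212:224].astype(int);w=im[r,236:248].astype(int)
    wo=np.clip(o[:,0]-o[:,2]-40,0,None) ;ww=np.clip(w.min(1)-60,0,None)
    uo=(wo*np.arange(212,224)).sum()/max(wo.sum(),1);uw=(ww*np.arange(236,248)).sum()/max(ww.sum(),1)
    print(r,(o[:,0]-o[:,2]).tolist(),w.min(1).tolist(),round(uo,2),round(uw,2),rk(uo,r,.021).round(1)[:2],rk(uw,r,.027).round(1)[:2])
E
```

```text
139 [112, 114, 114, 112, 111, 112, 114, 113, 112, 113, 111, 112] [71, 65, 69, 68, 73, 84, 84, 76, 71, 68, 69, 71] 217.49 241.68 [105.6 140.3] [86.2 61.6]
140 [110, 112, 113, 112, 112, 113, 111, 110, 110, 111, 113, 111] [66, 67, 68, 69, 90, 129, 132, 105, 74, 65, 67, 70] 217.49 241.67 [102.2 141. ] [82.9 62.4]
141 [111, 111, 113, 110, 109, 110, 111, 110, 112, 112, 112, 110] [67, 66, 66, 75, 105, 168, 181, 137, 83, 70, 67, 70] 217.5 241.75 [ 98.8 141.6] [79.4 62.8]
142 [112, 111, 114, 114, 110, 113, 110, 113, 111, 112, 111, 114] [70, 70, 70, 77, 112, 188, 222, 178, 103, 70, 73, 74] 217.5 241.87 [ 95.4 142.3] [76.  63.2]
143 [110, 112, 110, 111, 115, 122, 121, 113, 110, 114, 115, 113] [73, 72, 71, 71, 106, 192, 242, 219, 122, 67, 68, 71] 217.54 241.93 [ 92.  142.9] [72.6 63.7]
144 [113, 110, 111, 116, 137, 163, 159, 130, 114, 111, 109, 106] [74, 73, 71, 73, 92, 181, 247, 234, 143, 75, 72, 74] 217.44 242.12 [ 88.7 143.9] [69.1 63.8]
145 [116, 113, 110, 123, 170, 202, 202, 157, 110, 97, 90, 85] [71, 73, 70, 72, 83, 162, 240, 233, 157, 89, 81, 89] 217.16 242.47 [ 85.5 145.5] [65.5 63.4]
14
[... 2294 characters left out ...]
23, 184, 150, 147, 156] 216.88 242.57 [ 79.  147.8] [58.7 64.5]
148 [62, 57, 56, 55, 137, 213, 232, 195, 119, 48, 44, 44] [118, 132, 141, 142, 143, 160, 187, 196, 174, 162, 162, 162] 217.59 242.04 [ 75.1 146.2] [55.7 67. ]
149 [46, 45, 44, 47, 106, 196, 220, 200, 145, 57, 47, 48] [150, 160, 160, 160, 158, 159, 169, 170, 165, 160, 157, 161] 218.14 241.57 [ 71.3 145.1] [52.7 69.2]
150 [43, 42, 43, 45, 83, 177, 213, 205, 160, 82, 74, 84] [156, 162, 162, 157, 162, 161, 161, 161, 162, 161, 160, 160] 218.79 241.52 [ 67.5 143.7] [49.4 70.1]
151 [45, 48, 50, 56, 73, 159, 202, 203, 156, 116, 113, 103] [159, 159, 158, 162, 159, 160, 160, 161, 158, 163, 160, 158] 219.05 241.51 [ 64.  143.6] [46.1 70.9]
```

View pics/zt.png

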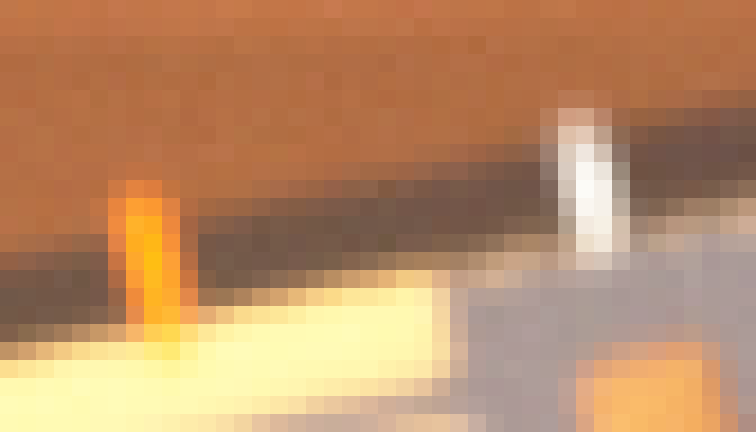

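```bash
python3 -m jog '[[[0,-3,0],[0,0,0],0],[[0,-6,0],[0,0,0],0],[[0,-9,0],[0,0,0],0],[[0,-9,0],[0,0,0],0],[[0,-9,0],[0,0,0],0],[[0,-9,0],[0,0,0],0]]'
python3 - <<'E'
from h import *
p=np.load('p.npy');goto(p,-7,145.6,114)
q,d=camera("side");np.savez("s8.npz",p=q);a=q[90:260,165:325,::-1];cv2.imwrite("pics/s8.png",cv2.resize(a,None,fx=3.5,fy=3.5))
cv2.imwrite("pics/zs8.png",cv2.resize(q[205:235,170:200,::-1],None,fx=13,fy=13,interpolation=0))
E
```

```text
time_s: 8.35
eef_pos: [0.5976, 0.1369, 0.1142]
eef_rot: [0.0, 0.995, 0.095, -0.004]
wrist_force: [2.2, -8.5, -4.4]
opening: 0.271
shift [-1.  -1.1  0.2] turn [0.    0.008 0.   ] cur rack [ -6.  144.5 114.2] F [ 0.5 -8.8 -4.4] t 8.35 op 0.271
```

View pics/zs8.png

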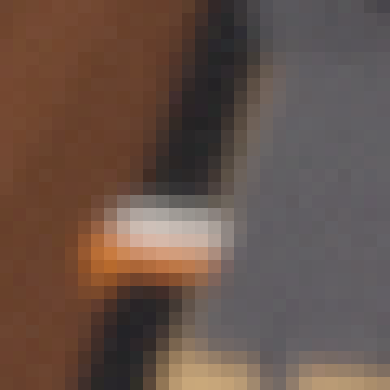

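View pics/s8.png

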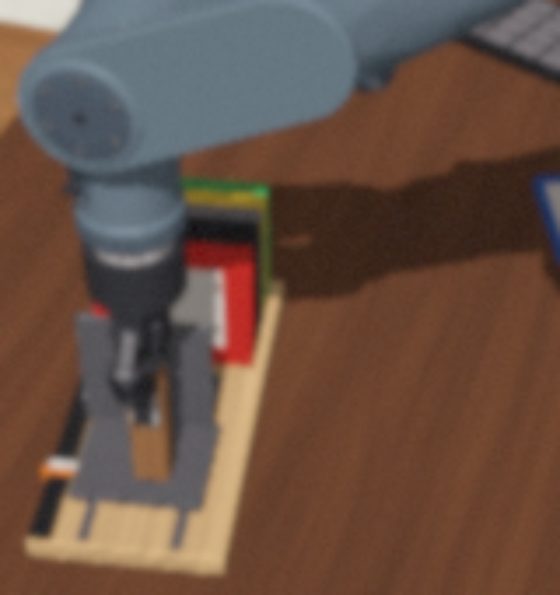

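```bash
python3 -m jog '[[[0,-1,0],[0,0,0],0],[[0,-3,0],[0,0,0],0],[[0,-3,0],[0,0,0],0],[[0,-3,0],[0,0,0],0],[[0,-3,0],[0,0,0],0],[[0,-3,0],[0,0,0],0],[[0,-3,0],[0,0,0],0]]'
python3 - <<'E'
from h import *
p=np.load('p.npy');goto(p,-7,145.6,114)
q,d=camera("side");c=get_calibration("side")
cv2.imwrite("pics/zs9.png",cv2.resize(q[205:235,170:200,::-1],None,fx=13,fy=13,interpolation=0))
pr=lambda x,y,z:proj(c,rackR(p)@(np.array([x,y,z])/1000)+[p[0],p[1],0])
# expected row of pointer at its start and if level with mark
print("row shift per mm",(pr(70,145,28)-pr(70,63.5,28)), "start ptr px 189.1,203.1")
b=q[216:230,178:188].astype(int); w=np.clip(b.min(2)-110,0,None); r=np.arange(216,230)
print("ptr row",(w.sum(1)*r).sum()/w.sum())
goto(p,-7,145.6,114)
E
```

```text
time_s: 8.98
eef_pos: [0.5973, 0.1382, 0.1142]
eef_rot: [0.001, 0.996, 0.094, -0.004]
wrist_force: [1.3, -8.3, -3.4]
opening: 0.271
shift [-1.   0.3  0.2] turn [ 0.002  0.008 -0.001] cur rack [ -6.  145.9 114.2] F [-0.3 -8.4 -3.4] t 8.9833 op 0.271
row shift per mm [-6.31423583 19.45175148] start ptr px 189.1,203.1
ptr row 222.5430680885972
shift [-1.   0.2  0.3] turn [ 0.002  0.008 -0.001] cur rack [ -6.  145.8 114.2] F [-0.5 -8.2 -4.2] t 9.0333 op 0.273
```

View pics/zs9.png

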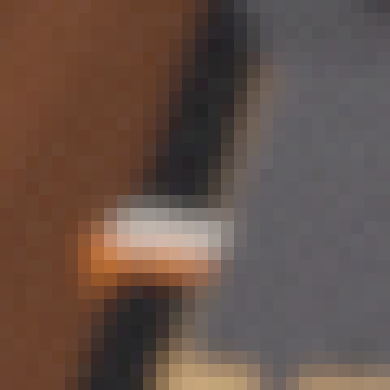

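```bash
python3 -c "
from bench import *
print(hand_in())"
```

```text
the job is handed in; nothing more can be done
None
```

The red case is pushed home, the bookend is at the orange mark, and I handed the job in at about 9 s with the gripper still holding it.

- **Red case:** I pushed it in with the closed fingers until it stopped moving, with the push force rising to about 15 N. Later pictures from both cameras show its spine in line with the other cases.
- **Bookend:** I gripped the wooden grip across its 24 mm width and pulled about 82 mm. The measured tool position was within about 0.3 mm of my target. The pointer's row in the last side picture was 222.54, against the 222.55 I expected at the mark. The hold was steady, with about 8 N of spring pull.
- **Disagreement:** A first triangulation gave a travel of 80.1 mm, because the wood colour spoiled its pixel averages. Re-measuring the top picture row by row gave 81.6 mm, and I used that. In the side picture the pointer sits slightly above the mark; I put this down to the pointer being higher off the desk.
- **Not checked:** I did not look again at the mug, the mouse or the blue case. The arm's path stayed clear of them.

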